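# Clamp a moulded heel and keep the lever held

## Robot

A 6-joint arm with a two-finger parallel gripper is mounted at the origin on the work surface. World frame = base frame: x ahead of the robot, y to its left, z up, the work surface at z = 0. Lengths are in m, angles in degrees, forces in N, time in s.
With the tool pointing down it reaches from about 0.3 to 0.75 m from the base axis. Payload 8.5 kg.
Tool frame: the origin (TCP) lies midway between the tips of the shut fingers; the grasp point (between the pads) lies 19 mm behind it; y points along the fingers, x is the direction in which the jaws open and shut, and the axes are right-handed (so a half turn about y gives the same grasp; the last joint's range is limited). The gripper opens to 85 mm and grips with 20 to 120 N. Pads are 22 mm wide; open, the fingers measure 114 mm over their backs; the gripper's body (76 mm by 85 mm) begins 54 mm behind the grasp point. The pads swing forward as they close: fully open they stand 13 mm farther back than shut.
Start: joints at [52.695, 21.807, 74.336, -0, 83.858, -12.336], TCP at [0.232, 0.499, 0.231] pointing down, gripper open.
Joint ranges: [-178.18, 178.18], [-50.72, 133.34], [12.68, 142.11], [-81.47, 261.47], [9.98, 163.14], [-165.26, 165.26]. Speed limits (degrees/s): [136.94, 136.94, 180, 180, 180, 180].

## Interface

Orientations are given as [roll, pitch, yaw] about the fixed x, y, z axes, in that order (R = Rz(yaw) Ry(pitch) Rx(roll)).
In Python, from bench import * gives the robot as it stands.
- The arm moves only by the tool send_rows, never from a script. Its argument "moves" is a list of rows, each a list of 3 entries, a list of its own where there are three numbers: the shift along the tool's x, y, z in mm, then the turn about the tool's y in degrees, then the gripper's target within -1 to 1 (fully open at 1, half-way at 0, shut at -1). In form: [[[dx, dy, dz], spin, grip], ...]. A call has 1 to 20 rows; each row shifts and turns the pose as measured when the row begins, along the tool's axes as they then stand; what a row does not reach is not made up. A row lasts 1/8 s, in which the tool goes at most 62.5 mm and 10.7 degrees, less where a joint would pass 70% of its speed; a pose out of reach is approached as far as the arm can. A call with a gripper value outside its range is refused whole. The fingers move at their own pace and stop on an object; "squeeze" is the grip in N (left out, the last holds). Time passes only in rows, so rows that do not move let the fingers close. It gives the time, the measured TCP pose, the force and the opening at its end, in the units of the state.
- state(): the state, without advancing time (a new reading comes with each control period).
- get_image(name): name is "scene" or "top"; returns a dict with "img" (480x640x3 uint8, blue, green, red), "depth" (480x640 float32, m along the optical axis (not along the pixel's ray), 0 where there is no reading), "fov_y" (degrees; the focal length in pixels is half the picture's height over the tangent of half this angle, whatever the lens; pixels are square), "cx", "cy" (the principal point, pixels), "xyz" and "rotation" of the camera in the world. Camera axes: x right, y down, z forward; pixel columns grow to the right and rows downward; lengths in m; the calibration is good to about 2 mm. A picture is of the moment at which its call begins.
- finish_job(): hands the job in, once; it reports no verdict.
The state is a dict: "clock": time; "joints": joint angles; "dq": joint speeds; "joint_torque": joint torques, N m; "position": TCP position; "tcp_rot": TCP orientation; "ft_force": force on the tool from outside, world axes, zero at the start; "torque": the same for the moment, N m; "gripper_width": finger opening in m.
Only numpy, scipy, OpenCV 4.12 (cv2) and the standard library are available. Lean on these libraries where they do the work, as an engineer would, in place of code of your own. Each camera call takes 0.05 s, during which the arm holds its last target. There are 200 camera calls.

## Task

Lift the red heel block out of the open mould and seat it fully down in the nest of the blue clamp jig, its flat face towards the ram, and let it go. Then press the jig's spring-loaded lever down by its yellow paddle until the pointer stands in the green band of the scale, and finish still holding it there so that the heel stays clamped; never let the pointer go down to the red. Leave the white heel in the mould and everything else on the bench where it is.

Things in the scene. Friction and masses are not known exactly. Their poses are not given: they have to be found in the camera images.
- mould: open aluminium heel mould, fixed, lying like an open book. Origin: underside centre of the cavity half (100 mm along its x, 170 mm along its y, 24 mm high). The two cavities lie on that half at y = -39 and +39 mm; each is 50 x 60 mm, 14 mm deep, floor 10 mm above the bench. The other half, 24 mm high with cores up to 30 mm, lies on the +x side (61 to 157 mm from the origin). Either cavity may hold the red heel
- red_heel_centre (a point): red heel block with a black bottom layer, D-shaped seen from above: 44 mm wide along its x (sides flat and parallel over the -y part), 54 mm long along its y, 38 mm high, about 90 g. This point is its centre, half-way up (19 mm over its underside). Its flat face is at -y (27 mm from the centre), its round end at +y. In the mould it stands 24 mm proud of the mould's top, 3 mm play all round
- red_heel_flat (a point): middle of the red heel's flat end face, 19 mm over its underside, 27 mm from the centre along the heel's -y
- red_heel: the red heel itself; origin at the centre of its underside, same axes
- white_heel_centre (a point): centre of the white heel block, same shape and size, in the mould's other cavity; to be left there
- jig: blue and dark steel clamp jig, fixed to the bench; base plate 130 x 325 mm, 12 mm thick, from y = -185 to +140 mm. Origin: underside of the base plate, below the jig's middle line. Along its y, from +y to -y: the nest, the ram in its blue housing with 80 mm high cheeks (y -50 to +6 mm), the lever, and the upright scale (150 mm high, 30 mm wide) at y = -172 mm
- nest (a point): where the centre of the seated red heel belongs (31 mm over the bench): a D-shaped pocket between 12 mm high, 12 mm thick blue walls, 50 mm wide along x and 60 mm along y, rounded at +y like the heel, open at -y towards the ram; floor 12 mm over the bench, wall tops 24 mm over the bench. Axes as the jig's: the heel is seated with its x and y along these, flat face to -y
- ram_pad: black rubber ram pad, 34 mm wide, 24 mm high, 30 mm short of the nested heel when the lever is up. The lever drives it along the jig's +y by 95 mm per rad; it is sprung (500 N/m). It touches the seated heel at about 0.33 rad of lever and pushes it against the round end of the nest
- clamp_lever (a joint): angle of the clamp lever in rad: 0 = raised (its rest, 0.42 rad above level), grows as it is pressed down; level at 0.42; green band 0.40 to 0.56 (middle 0.48), red from 0.64; end stop 0.8. Springs always raise it again; holding it in the green takes about 7 to 15 N down on the paddle
- clamp_handle: the lever arm with its yellow paddle and black pointer; origin on the hinge axis; its axes lie as the jig's while the lever is raised, and turn with it
- paddle_top (a point): centre of the top face of the yellow paddle, 50 x 50 mm, 12 mm thick, 105 mm from the hinge axis; it follows the lever. At rest about 113 mm over the bench, in the middle of the green about 64 mm over the bench
- lever_hinge (a point): the hinge axis of the lever (along the jig's x), 70 mm over the bench, fixed in the jig, axes as the jig's; the lever reaches from here to -y
- tape_roll: cream roll of masking tape 100 mm across, 24 mm high, bystander
- cement_tin: yellow and steel tin 80 mm across, 100 mm high, bystander
- hammer: hammer lying on the bench, bystander
- marker: blue and steel marker 125 mm long, 13 mm thick, bystander
There are look-alikes about, which are no part of the job. Of the things that look like the red_heel, the smallest one is meant.

How it is judged:
By the outcome, as a careful person would: the job done as asked, in the order asked, and still so for the second after the job is handed in, while the arm keeps its last pose, push and grip.
It also fails if it takes over 54 s, if anything falls off the work surface, if the arm or the gripper's body presses on something with over 40 N, if the wrist force passes 120 N, or if a joint passes its speed limit or range.

## Working session

There is one attempt and no reset: what is moved stays moved. The work goes in short steps, Python scripts to look and compute and a tool call to move; the robot and the scene stay as the last step left them, time stands still between calls to the robot, and variables do not carry over. Pictures are saved under pics/ and viewed, about 8 in all and at most 12, crops included, and the job is handed in when it is done.

Besides the shell and the picture viewer there is one more tool, called after ">>>" as name([rows], argument=value, ...), one row to a line, values as JSON. send_rows: Moves the arm, as the interface text tells. Its arguments: {"type":"object","properties":{"moves":{"type":"array","items":{"type":"array"}},"squeeze":{"type":"number"}},"required":["moves"]}

```bash
mkdir -p pics; ls
cat > h.py <<'E'
from bench import *
import numpy as np, cv2
from scipy.spatial.transform import Rotation as R
def cam(n):
    g=get_image(n); f=240/np.tan(np.radians(g["fov_y"])/2)
    M=np.array(g["rotation"],float)
    if M.shape!=(3,3): M=R.from_euler('xyz',M.ravel(),degrees=True).as_matrix()
    g.update(f=f,M=M,o=np.array(g["xyz"],float)); return g
def cloud(g):
    v,u=np.mgrid[:480,:640]; d=g["depth"]
    P=np.stack([(u-g["cx"])/g["f"]*d,(v-g["cy"])/g["f"]*d,d],-1)
    return P@g["M"].T+g["o"]
def ray(g,u,v,z):
    d=g["M"]@np.array([(u-g["cx"])/g["f"],(v-g["cy"])/g["f"],1]); return g["o"]+d*(z-g["o"][2])/d[2]
def proj(g,p):
    c=g["M"].T@(np.array(p)-g["o"]); return c[:2]/c[2]*g["f"]+[g["cx"],g["cy"]]
E
python3 - <<'E'
from h import *
for n in("top","scene"):
    g=cam(n); print(n,g["rotation"],g["xyz"],g["f"],g["cx"],g["cy"]); cv2.imwrite(f"pics/{n}0.png",g["img"])
    np.savez(f"{n}0.npz",**{k:g[k] for k in("img","depth","f","cx","cy","M","o")})
print(state())
E
```

```text
pics
top [-171.5014791    -1.1271419   -90.01124152] [0.39412358 0.08500414 1.20214918] 439.3147296477078 319.57953523477653 241.08085561226534
scene [-134.0557216    -0.86432604  119.23457742] [1.14093098 0.41356063 0.74776388] 469.6342710201697 313.3235842966675 244.7224240335787
{'clock': 0.1, 'joints': array([ 5.26958500e+01,  2.18373653e+01,  7.43809260e+01,  2.26646177e-03,
        8.38589355e+01, -1.23348787e+01]), 'dq': array([-0.01307829, -0.08181867, -0.20732095, -0.01650263, -0.08381053,
        0.05636389]), 'joint_torque': array([ 5.03314077e-03, -4.49222982e+01, -2.31654739e+01, -2.05383476e-04,
        3.73330622e-03,  2.86585100e-05]), 'position': array([0.23198731, 0.4983775 , 0.23076829]), 'tcp_rot': array([-8.99813013e+01,  7.49626343e-02,  6.50304969e+01]), 'ft_force': array([-0.60419494,  0.41977783,  0.84986336]), 'torque': array([-0.04295264, -0.0606593 ,  0.02513127]), 'gripper_width': 0.0852445157161369}
```

View pics/top0.png

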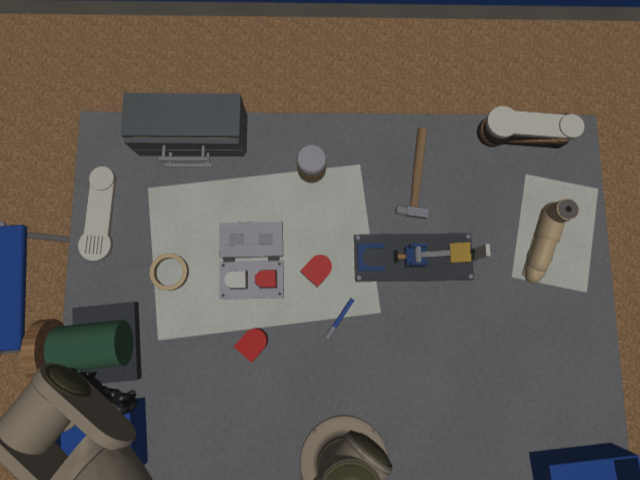

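View pics/scene0.png

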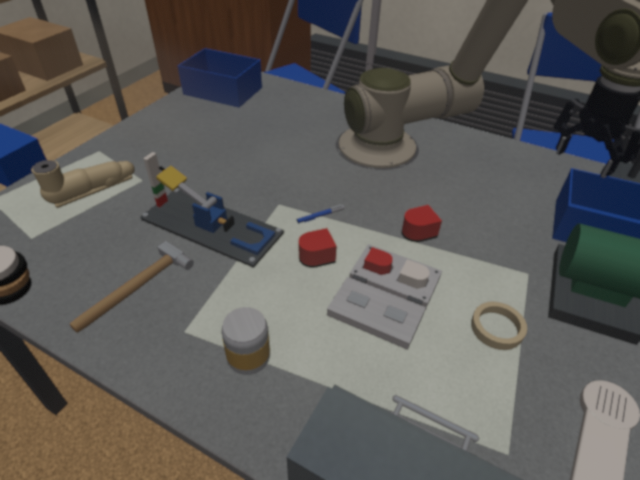

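The top view shows three red, D-shaped blocks: one in the mould at (266,279), one on the paper at (317,269) and one on the bench at (252,344). The one in the mould is the smallest and stands in a cavity beside the white heel (235,279), so it fits the description. The jig is at (415,257), with the nest on the left (+y world) and the paddle on the right at (460,252). I'll measure these and check them in an enlarged crop.

```bash
cat >> h.py <<'E'
def planepts(g,c,z): return np.array([ray(g,u,v,z)[:2] for u,v in np.reshape(c,(-1,2))])
def blobs(m,amin):
    cs,_=cv2.findContours(m.astype(np.uint8),cv2.RETR_EXTERNAL,cv2.CHAIN_APPROX_NONE)
    return [c for c in cs if cv2.contourArea(c)>amin]
def rect(p): # mm / deg
    (c,s,a)=cv2.minAreaRect((p*1000).astype(np.float32)); return np.round(c,1),np.round(s,1),round(a,1)
E
python3 - <<'E'
from h import *
crops=[]
for n in("top","scene"):
    g=dict(np.load(n+"0.npz")); im=g["img"]; hsv=cv2.cvtColor(im,cv2.COLOR_BGR2HSV); H,S,V=cv2.split(hsv)
    P=cloud(g)
    print(n,"bench z",np.round([P[300,150,2],P[320,320,2]],4))
    for c in blobs(((H<8)|(H>172))&(S>140)&(V>70),40):
        m=np.zeros((480,640),np.uint8); cv2.drawContours(m,[c],-1,1,-1)
        q=P[m>0]; zt=np.percentile(q[:,2],90); top=q[q[:,2]>zt-.006]
        print(" red",np.round(c.reshape(-1,2).mean(0)),cv2.contourArea(c),"ztop",round(zt,4),"cloud-top mean",np.round(top.mean(0)*1000,1),"rect",rect(top[:,:2]))
    for nm,mk,z in(("blue",(H>105)&(H<125)&(S>130)&(V>45),.024),("yellow",(H>18)&(H<30)&(S>120)&(V>90),.113)):
        for c in blobs(mk,25):
            u,v=c.reshape(-1,2).mean(0)
            m=np.zeros((480,640),np.uint8); cv2.drawContours(m,[c],-1,1,-1); q=P[m>0]
            if 100<u<520 and 150<v<300: print(" ",nm,np.round([u,v]),cv2.contourArea(c),"z",np.round(np.percentile(q[:,2],[10,50,90]),3),np.round(q.mean(0)*1000,1),rect(planepts(g,c,z)))
    # jig plate: dark, z ~ 12mm
    if n=="top":
        mk=(V<75)&(P[...,2]<.3); mk[:, :340]=0; mk[:, 490:]=0; mk[:225]=0; mk[295:]=0
        mk=cv2.morphologyEx(mk.astype(np.uint8),cv2.MORPH_CLOSE,np.ones((9,9)))
        for c in blobs(mk,800): print(" plate",cv2.contourArea(c),rect(planepts(g,c,.012)), np.median(V[250:300,490:520]),np.median(V[265:275,385:400]))
        crops=[im[210:310,210:345],im[225:295,345:500]]
    else: crops+=[im[225:350,290:450],im[140:270,130:300]]
W=[cv2.resize(c,(400,300),interpolation=cv2.INTER_CUBIC) for c in crops]
cv2.imwrite("pics/crop0.png",np.vstack([np.hstack(W[:2]),np.hstack(W[2:])]))
E
```

```text
top bench z [0.002 0.004]
 red [252. 343.] 622.5 ztop 0.0546 cloud-top mean [301.2 235.9  59.8] rect (array([346.8, 184.7]), array([ 63. , 211.5]), 42.0)
 red [266. 278.] 266.0 ztop 0.049 cloud-top mean [466.  201.8  63.2] rect (array([448.1, 151.7]), array([164.4,  49.1]), 67.7)
 red [317. 269.] 530.0 ztop 0.0546 cloud-top mean [492.   69.2  58.7] rect (array([468.4,  83.8]), array([ 65.5, 133.4]), 62.9)
  blue [415. 258.] 125.5 z [0.044 0.047 0.079] [ 522.5 -186.1   53. ] (array([ 531.5, -200.9]), array([46.3, 55.8]), 0.1)
  yellow [460. 252.] 349.0 z [0.104 0.112 0.12 ] [ 528.5 -284.4  128. ] (array([ 530.3, -289.6]), array([49.6, 49.9]), 2.3)
 plate 5584.5 (array([ 528.5, -213.4]), array([131.3, 360.1]), 1.0) 92.0 63.0
scene bench z [-0.0026  0.0001]
 red [377. 261.] 360.5 ztop 0.0482 cloud-top mean [474.2 207.8  51. ] rect (array([788.8, 317.1]), array([728.5,  50.2]), 19.3)
 red [317. 248.] 786.5 ztop 0.0536 cloud-top mean [498.7  73.8  55.5] rect (array([792.6, 249.2]), array([766.9,  72.5]), 30.7)
 red [421. 223.] 889.5 ztop 0.0531 cloud-top mean [313.1 241.9  59.6] rect (array([703.4, 305.5]), array([898. ,  78.5]), 8.9)
  blue [254. 238.] 211.0 z [0.021 0.023 0.025] [531.3 -64.3  25.5] (array([529.1, -73.4]), array([71.9, 66.8]), 0.2)
  blue [314. 215.] 57.0 z [0.007 0.01  0.012] [377.6   3.7   9.6] (array([394.4,  10.3]), array([10.7, 83. ]), 57.1)
  blue [208. 214.] 413.0 z [0.031 0.047 0.073] [ 546.6 -181.6   54.3] (array([ 516.4, -203.2]), array([100.5,  69. ]), 45.7)
  yellow [171. 177.] 348.0 z [0.103 0.111 0.119] [ 535.5 -283.4  114.3] (array([ 533.8, -283.5]), array([77.2, 49.2]), 75.5)
```

View pics/crop0.png

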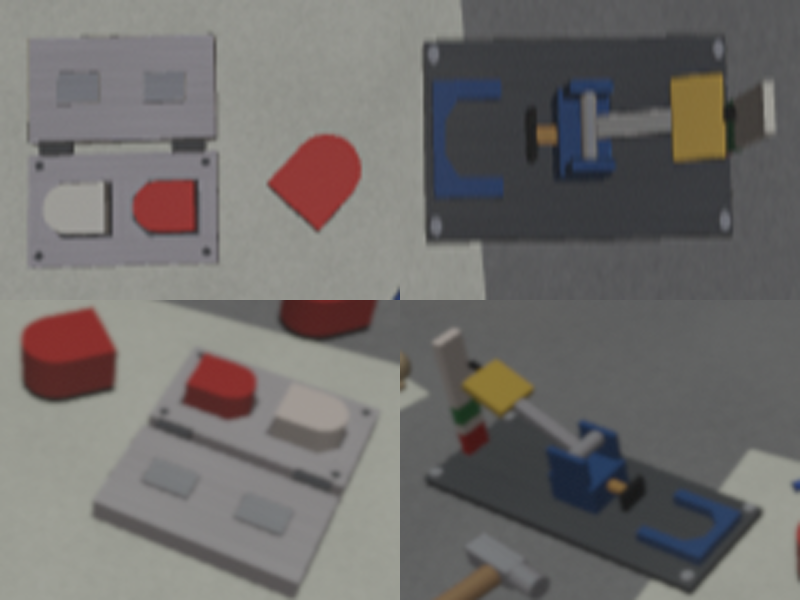

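The crop confirms it. The red heel in the mould is the smallest, with its flat face towards -y world and its round end towards +y. The nest opens towards -y, so the heel needs almost no turning. Next I'll get precise positions by casting rays onto the known heights.

```bash
cat > m.py <<'E'
from h import *
K=4
def up(im): return cv2.resize(im,None,fx=K,fy=K,interpolation=cv2.INTER_CUBIC)
def sub(g,mk,z,amin): # masks at K-fold scale -> plane points
    out=[]
    for c in blobs(mk,amin*K*K):
        q=(c.reshape(-1,2)+.5)/K-.5; out.append((q.mean(0),cv2.contourArea(c)/K/K,planepts(g,q,z)))
    return out
E
python3 - <<'E'
from m import *
for n in("top","scene"):
    g=dict(np.load(n+"0.npz")); H,S,V=cv2.split(cv2.cvtColor(up(g["img"]),cv2.COLOR_BGR2HSV))
    uc,vc=(266,279) if n=="top" else (379,258)
    for th in ((90,120,140,150) if n=="top" else(120,140,160,170)):
        for c,a,p in sub(g,((H<10)|(H>170))&(S>120)&(V>th),.048,30):
            if np.hypot(*(c-[uc,vc]))<15: print(n,th,"heel",np.round(c,1),rect(p),"ext",np.round(p.min(0)*1000,1),np.round(p.max(0)*1000,1))
    for s,v in((80,40),(110,50)):
        for c,a,p in sub(g,(H>100)&(H<128)&(S>s)&(V>v),.024,20):
            if (abs(c-([372,258] if n=="top" else [254,238]))<25).all(): print(n,s,v,"nest",np.round(c,1),a,rect(p),"ext",np.round(p.min(0)*1000,1),np.round(p.max(0)*1000,1))
    for c,a,p in sub(g,(H>15)&(H<32)&(S>110)&(V>80),.113,100):
        if (abs(c-([460,252] if n=="top" else [171,177]))<15).all(): print(n,"paddle",np.round(c,1),a,rect(p))
    print(n,"pixels on edges for plate: V row",[int(x) for x in V[270*K,340*K:365*K:4]] if n=="top" else "")
    if n=="top":
        # plate edges by gradient along lines
        Vf=cv2.cvtColor(up(g["img"]),cv2.COLOR_BGR2GRAY).astype(float)
        G=cv2.Sobel(cv2.GaussianBlur(Vf,(0,0),4),cv2.CV_64F,0,1); L=[];B=[]
        for u in range(365,470,8):
            for a,b,o in((228,242,L),(272,288,B)):
                v=np.argmax(abs(G[a*K:b*K,u*K]))+a*K; o.append(ray(g,u,(v+.5)/K-.5,.012)[:2]*1000)
        for o in(L,B):
            o=np.array(o); k=np.polyfit(o[:,1],o[:,0],1); print("edge x at y=-70,-290",np.round(np.polyval(k,[-70,-290]),1),"res",np.round(np.std(o[:,0]-np.polyval(k,o[:,1])),2))
        G=cv2.Sobel(cv2.GaussianBlur(Vf,(0,0),4),cv2.CV_64F,1,0)
        for a,b in((348,361),(465,482)):
            e=[ray(g,(np.argmax(abs(G[v*K,a*K:b*K]))+a*K+.5)/K-.5,v,.012)[:2]*1000 for v in(238,266,270,276)]; print("end y",np.round(e,1).tolist())
    hl=[(u,v,ray(g,u,v,.0)) for u,v in ()]
E
```

```text
top 90 heel [266.3 278.5] (array([467.3, 204.9]), array([44. , 53.4]), 1.5) ext [445.4 177.8] [489.8 231.7]
top 120 heel [266.1 278.2] (array([468.1, 205.8]), array([42.3, 51.6]), 1.5) ext [447.3 179.7] [489.8 231.7]
top 140 heel [265.9 278.1] (array([468.1, 206.5]), array([38.6, 50.2]), 1.2) ext [449.3 181.1] [487.9 231.6]
top 80 40 nest [369.1 256.9] 345.5 (array([527.7, -76.7]), array([74.9, 72.9]), 0.8) ext [ 490.1 -113.6] [565.1 -40. ]
top 110 50 nest [369.  256.9] 273.78125 (array([527.5, -76.8]), array([72.4, 70.5]), 0.5) ext [ 491.5 -112.3] [563.7 -41.3]
top paddle [460.1 252. ] 392.5 (array([ 530.3, -289.5]), array([50.3, 53.2]), 2.3)
top pixels on edges for plate: V row [147, 147, 146, 145, 146, 146, 146, 146, 145, 147, 147, 146, 148, 152, 122, 79, 63, 64, 68, 83, 92, 92, 91, 92, 91]
edge x at y=-70,-290 [598.2 583.8] res 6.71
edge x at y=-70,-290 [462.3 464.6] res 0.55
end y [[580.8, -30.6], [503.7, -31.8], [492.8, -32.3], [476.5, -32.1]]
end y [[581.7, -343.8], [504.2, -357.2], [493.3, -358.0], [476.9, -344.8]]
scene 120 heel [378.4 257.1] (array([467.7, 207.8]), array([40.6, 51.9]), 2.6) ext [447.5 181.1] [488.8 233.8]
scene 80 40 nest [253.1 237.9] 513.59375 (array([529.6, -73.1]), array([83.2, 77. ]), 1.2) ext [ 488.2 -112.3] [571.4 -34.2]
scene 110 50 nest [253.4 237.9] 387.21875 (array([529.4, -73.4]), array([78.7, 72.6]), 1.1) ext [ 490.3 -110.3] [569.1 -36.5]
scene paddle [170.8 177.4] 391.125 (array([ 533.9, -284.2]), array([80.9, 51.8]), 75.1)
scene pixels on edges for plate: V row
```

Measurements, checked against the given sizes:

| Item | Position (mm) | Yaw | Check |
|---|---|---|---|
| Heel centre | (468, 206) | ≈1.5° | 44×53 measured, 44×54 given |
| Nest centre | (527.6, −83) | ≈0.7° | outer 74.9×72.9, 74×72 expected |
| Paddle | (530, −289.5) | not needed | 50×53 measured, 50×50 given |
| Hinge | y ≈ −193.6 | not needed | from the paddle, by geometry |

I'll turn the tool first.

>>> send_rows([
  [[0, 0, 0], 10, 1],
  [[0, 0, 0], 10.7, 1],
  [[0, 0, 0], 10.7, 1],
  [[0, 0, 0], 10.7, 1],
  [[0, 0, 0], 10.7, 1],
  [[0, 0, 0], 10, 1],
  [[0, 0, 0], 0, 1],
], squeeze=50)

```text
clock: 0.98
position: [0.2313, 0.4974, 0.2281]
tcp_rot: [-90.3, 0.3, 1.4]
ft_force: [0.1, 0.3, -0.8]
gripper_width: 0.0856
```

>>> send_rows([
  [[23, 8, -30.5], 0, 1],
  [[23, 8, -30.5], 0, 1],
  [[23, 8, -30.5], 0, 1],
  [[23, 8, -30.5], 0, 1],
  [[23, 8, -30.5], 0, 1],
  [[23, 8, -30.5], 0, 1],
  [[23, 8, -30.5], 0, 1],
  [[23, 8, -30.5], 0, 1],
  [[23, 8, -30.5], 0, 1],
  [[23, 8, -30.5], 0, 1],
  [[0, 0, 0], 0, 1],
  [[0, 0, 0], 0, 1],
])

```text
clock: 2.48
position: [0.4809, 0.1937, 0.1447]
tcp_rot: [-90.3, 0.4, 4.4]
ft_force: [-0.9, -0.6, -0.3]
gripper_width: 0.0853
```

>>> send_rows([
  [[-12.5, 0, 5], 3, 1],
  [[0, 0, 0], 0, 1],
  [[0, 25, 0], 0, 1],
  [[0, 25, 0], 0, 1],
  [[0, 20, 0], 0, 1],
  [[0, 0, 0], 0, 1],
  [[0, 0, 0], 0, 1],
])

```text
clock: 3.35
position: [0.4676, 0.2016, 0.0758]
tcp_rot: [-90.3, 0.1, 2.4]
ft_force: [0.4, 1.0, -0.5]
gripper_width: 0.0853
```

Run:
```python
from h import *
s=state(); print(np.round(s["position"]*1000,1),np.round(s["tcp_rot"],2),s["clock"])
g=cam("top"); a=g["img"][210:310,210:345]; g=cam("scene"); b=g["img"][200:330,300:470]
cv2.imwrite("pics/g1.png",np.hstack([cv2.resize(x,(400,300),interpolation=cv2.INTER_CUBIC) for x in(a,b)]))
```

```text
[467.6 201.6  75.8] [-9.026e+01  7.000e-02  2.400e+00] 3.35
```

View pics/g1.png

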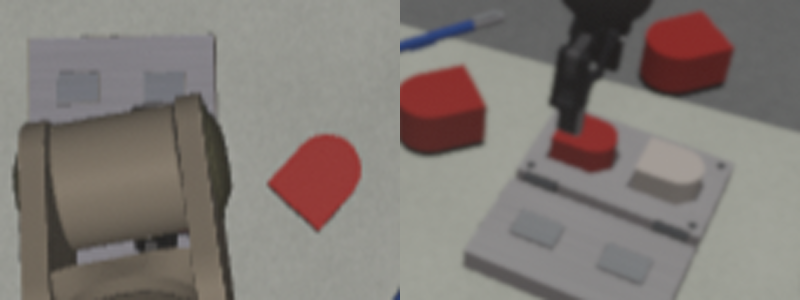

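In the scene view the fingers straddle the red heel from above, aligned across its flat sides, and the white heel is clear. I'll go down.

>>> send_rows([
  [[0, 15, -4.5], 0.8, 1],
  [[0, 15, 0], 0, 1],
  [[0, 12, 0], 0, 1],
  [[0, 8, 0], 0, 1],
  [[0, 0, 0], 0, 1],
  [[0, 0, 0], 0, 1],
])

```text
clock: 4.2
position: [0.4699, 0.1972, 0.0275]
tcp_rot: [-90.2, -0.4, 1.6]
ft_force: [0.5, 0.5, 0.6]
gripper_width: 0.0856
```

>>> send_rows([
  [[-2, 4, 0], 0, 1],
  [[0, 0, 0], 0, 1],
  [[0, 0, 0], 0, 0],
  [[0, 0, 0], 0, -0.3],
  [[0, 0, 0], 0, -0.6],
  [[0, 0, 0], 0, -0.6],
  [[0, 0, 0], 0, -0.6],
  [[0, 0, 0], 0, -0.6],
])

```text
clock: 5.2
position: [0.4683, 0.1973, 0.0242]
tcp_rot: [-90.2, -0.5, 1.6]
ft_force: [0.4, -0.3, 0.6]
gripper_width: 0.0432
```

>>> send_rows([
  [[0, 0, 0], 0, -1],
  [[0, 0, 0], 0, -1],
  [[0, -10, 0], 0, -1],
  [[0, -15, 0], 0, -1],
  [[0, -25, 0], 0, -1],
  [[0, -25, 0], 0, -1],
  [[0, -25, 0], 0, -1],
  [[0, 0, 0], 0, -1],
])

```text
clock: 6.2
position: [0.4671, 0.1976, 0.1294]
tcp_rot: [-90.2, -0.5, 1.6]
ft_force: [-0.8, -0.4, -2.0]
gripper_width: 0.0431
```

Run:
```python
from h import *
s=state(); print(np.round(s["position"]*1000,1),np.round(s["tcp_rot"],2),s["clock"],s["gripper_width"],s["ft_force"])
g=cam("scene"); cv2.imwrite("pics/l1.png",cv2.resize(g["img"][150:330,270:510],(640,480),interpolation=cv2.INTER_CUBIC))
```

```text
[467.1 197.6 129.4] [-90.19  -0.46   1.65] 6.2 0.043129716439100865 [-0.76804758 -0.36366572 -1.95107649]
```

View pics/l1.png

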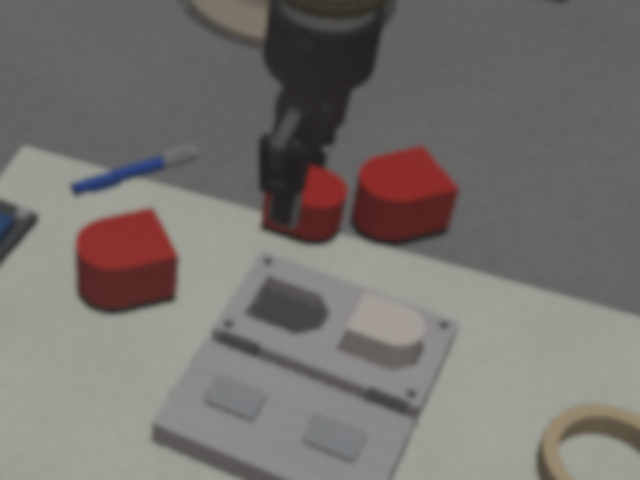

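The red heel is lifted and hangs between the fingers. Its cavity at about (290,305) is empty, and the white heel is still in its own at (385,330). I'll carry it over to the nest.

>>> send_rows([
  [[4, 0, -24], 0.2, -1],
  [[4, 0, -24], 0.2, -1],
  [[4, 0, -24], 0.2, -1],
  [[4, 0, -24], 0.2, -1],
  [[4, 0, -24], 0.2, -1],
  [[4, 0, -24], 0.2, -1],
  [[4, 0, -24], 0.2, -1],
  [[4, 0, -24], 0.2, -1],
  [[4, 0, -24], 0.2, -1],
  [[4, 0, -24], 0.2, -1],
  [[4, 0, -24], 0.2, -1],
  [[4, 0, -24], 0.2, -1],
  [[0, 0, 0], 0, -1],
  [[0, 0, 0], 0, -1],
])

```text
clock: 8.0
position: [0.5103, -0.0973, 0.1127]
tcp_rot: [-89.9, 1.3, -0.8]
ft_force: [-0.2, 0.1, -1.1]
gripper_width: 0.0435
```

>>> send_rows([
  [[9, 0, 3], -0.8, -1],
  [[8, 0, 2.5], -0.8, -1],
  [[0, 0, 0], 0, -1],
  [[0, 20, 0], 0, -1],
  [[0, 20, 0], 0, -1],
  [[0, 10, 0], 0, -1],
  [[0, 0, 0], 0, -1],
  [[0, 0, 0], 0, -1],
])

```text
clock: 9.0
position: [0.5282, -0.0887, 0.0618]
tcp_rot: [-89.8, 1.2, 1.1]
ft_force: [-0.0, 0.2, -1.0]
gripper_width: 0.0431
```

Run:
```python
from m import *
s=state(); print(np.round(s["position"]*1000,1),np.round(s["tcp_rot"],2),s["clock"],s["gripper_width"],s["ft_force"])
zt=s["position"][2]-.0242+.048
for n in("scene","top"):
    g=cam(n); a=g["img"]; H,S,V=cv2.split(cv2.cvtColor(up(a),cv2.COLOR_BGR2HSV))
    for c,ar,p in sub(g,((H<10)|(H>170))&(S>120)&(V>60),zt,30):
        print(n,np.round(c,1),ar,"zt",zt,rect(p),np.round(p.min(0)*1000,1),np.round(p.max(0)*1000,1))
    if n=="scene": sc=a[150:290,150:336]
    else: tp=a[200:310,330:476]
cv2.imwrite("pics/n1.png",np.hstack([cv2.resize(x,(400,300),interpolation=cv2.INTER_CUBIC) for x in(sc,tp)]))
```

```text
[528.2 -88.7  61.8] [-89.84   1.24   1.14] 9.0 0.04310143461868245 [-0.01774919  0.16415312 -1.0195532 ]
scene [316.8 247.6] 1037.46875 zt 0.08560551437457453 (array([541.6,  95.2]), array([93.3, 78.3]), 46.8) [483.5  52.8] [592.3 143. ]
scene [250.7 220.1] 415.5 zt 0.08560551437457453 (array([536.6, -66. ]), array([91.7, 40.2]), 35.8) [ 503.4 -105. ] [577.7 -30.5]
scene [420.4 223.3] 987.21875 zt 0.08560551437457453 (array([365., 251.]), array([94.7, 97.3]), 49.7) [299.3 212.8] [421.9 295. ]
scene [161.1 200. ] 76.0 zt 0.08560551437457453 (array([ 583.9, -275.8]), array([39.6, 23.1]), 50.1) [ 564.1 -288.4] [ 603.  -264.3]
top [237.3 345.9] 31.59375 zt 0.08560551437457453 (array([298.4, 269. ]), array([23.5, 13.4]), 3.9) [287.  261.8] [310.5 275.6]
top [317.3 268.8] 576.5 zt 0.08560551437457453 (array([491.5,  67.3]), array([58.4, 72.5]), 47.7) [446.3  34.2] [525.3 111.2]
```

View pics/n1.png

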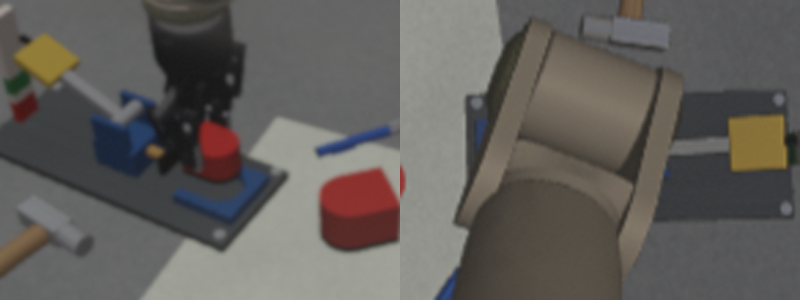

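The scene view shows the heel held just above the nest at about (215,155) in the left crop, round end outwards, with the gripper clear of the housing. I'll shift 3 mm towards −y and lower in small steps while watching the force.

>>> send_rows([
  [[0, 0, -3], 0.3, -1],
  [[0, 8, 0], 0, -1],
  [[0, 6, 0], 0, -1],
  [[0, 5, 0], 0, -1],
  [[0, 0, 0], 0, -1],
])

```text
clock: 9.72
position: [0.5279, -0.092, 0.0419]
tcp_rot: [-89.9, 1.2, 0.8]
ft_force: [-0.1, 0.1, -1.0]
gripper_width: 0.0427
```

>>> send_rows([
  [[0, 4, 0], 0, -1],
  [[0, 4, 0], 0, -1],
  [[0, 4, 0], 0, -1],
  [[0, 0, 0], 0, -1],
])

```text
clock: 10.22
position: [0.5277, -0.092, 0.0291]
tcp_rot: [-89.9, 1.2, 0.8]
ft_force: [0.4, 0.3, -1.0]
gripper_width: 0.043
```

The force is unchanged and the underside is about 9 mm below the wall tops, so it is entering cleanly. A little further down, then I'll release.

>>> send_rows([
  [[0, 2, 0], 0, -1],
  [[0, 1, 0], 0, -1],
  [[0, 0, 0], 0, -1],
])

```text
clock: 10.6
position: [0.5279, -0.092, 0.0269]
tcp_rot: [-89.9, 1.1, 0.8]
ft_force: [0.6, -0.0, -0.5]
gripper_width: 0.0431
```

>>> send_rows([
  [[0, 0, 0], 0, 0.2],
  [[0, 0, 0], 0, 0.3],
  [[0, 0, 0], 0, 0.6],
  [[0, 0, 0], 0, 0.6],
  [[0, -10, 0], 0, 0.6],
  [[0, -20, 0], 0, 0.6],
  [[0, -30, 0], 0, 0.6],
  [[0, -35, 0], 0, 0.6],
  [[0, -35, 0], 0, 0],
  [[0, 0, 0], 0, -1],
])

```text
clock: 11.85
position: [0.5307, -0.0923, 0.1642]
tcp_rot: [-89.9, 1.0, 0.8]
ft_force: [-0.6, -0.6, 0.4]
gripper_width: 0.0324
```

>>> send_rows([
  [[0, -1, -24], 0.2, -1],
  [[0, -1, -24], 0.2, -1],
  [[0, -1, -24], 0.2, -1],
  [[0, -1, -24], 0.2, -1],
  [[0, -1, -24], 0.2, -1],
  [[0, -1, -24], 0.2, -1],
  [[0, -1, -24], 0.2, -1],
  [[0, -1, -24], 0.2, -1],
  [[0, 0, 0], 0, -1],
  [[0, 0, 0], 0, -1],
])

```text
clock: 13.1
position: [0.5295, -0.2917, 0.1699]
tcp_rot: [-89.8, 1.3, -0.8]
ft_force: [0.3, 0.4, -0.7]
gripper_width: 0.0
```

Run:
```python
from m import *
s=state(); print(np.round(s["position"]*1000,1),np.round(s["tcp_rot"],2),s["clock"],s["gripper_width"],s["ft_force"])
for n in("scene","top"):
    g=cam(n); a=g["img"]; H,S,V=cv2.split(cv2.cvtColor(up(a),cv2.COLOR_BGR2HSV))
    for th in(90,120,140):
      for c,ar,p in sub(g,((H<10)|(H>170))&(S>120)&(V>th),.050,30):
        if (abs(c-([253,228] if n=="scene" else [370,256]))<25).all(): print(n,th,np.round(c,1),ar,rect(p),np.round(p.min(0)*1000,1),np.round(p.max(0)*1000,1))
    P=cloud(g); q=P[235:275,350:395] if n=="top" else P[205:245,235:270]
    m=(abs(q[...,0]-.528)<.015)&(abs(q[...,1]+.083)<.018); print(n,"z over nest",m.sum(),np.round(np.percentile(q[m][:,2],[5,25,50,75,95])*1000,1) if m.any() else "")
    if n=="scene": sc=a[130:270,130:316]
    else: tp=a[200:310,340:486]
cv2.imwrite("pics/s1.png",np.hstack([cv2.resize(x,(400,300),interpolation=cv2.INTER_CUBIC) for x in(sc,tp)]))
```

```text
[ 529.5 -291.7  169.9] [-89.79   1.26  -0.79] 13.1 4.026612128607947e-05 [ 0.34730108  0.44853663 -0.73317742]
scene 90 [247.9 227.3] 326.03125 (array([529.5, -80.3]), array([48.7, 56.4]), 0.4) [ 505.2 -108.6] [554.  -52.1]
scene 120 [248.  226.7] 261.25 (array([528. , -80.9]), array([42.8, 52. ]), 0.8) [ 506.8 -107.1] [549.6 -54.9]
scene z over nest 148 [46.8 47.8 48.8 49.7 50.7]
top 90 [375.6 255.4] 306.03125 (array([528.5, -82.6]), array([43.9, 54.2]), 0.1) [ 506.5 -109.7] [550.6 -55.5]
top 120 [375.7 255.2] 280.90625 (array([529.2, -83.1]), array([42.6, 52.5]), 0.1) [ 507.9 -109.3] [550.5 -56.8]
top 140 [375.6 255.3] 249.6875 (array([528.8, -83.1]), array([39.3, 50.1]), 0.1) [ 509.3 -108.2] [548.5 -58.1]
top z over nest 162 [44.4 47.3 49.  50.2 52.2]
```

View pics/s1.png

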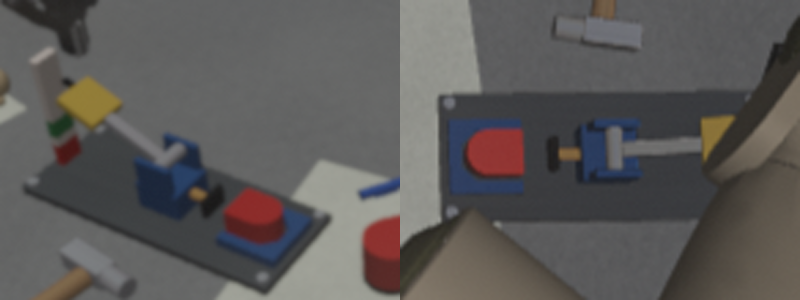

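The heel is seated. Its centre measures (528.5, −82.6) against the nest at (527.6, −83). The top is at about 49 mm (50 expected), yaw agrees, and the flat face is towards the ram. The gripper is shut, so I'll move to the inner half of the paddle to keep the body clear of the scale, then press.

>>> send_rows([
  [[1, 0, 7.5], 0, -1],
  [[0, 15, 0], 0, -1],
  [[0, 15, 0], 0, -1],
  [[0, 12, 0], 0, -1],
  [[0, 0, 0], 0, -1],
])

```text
clock: 13.82
position: [0.5296, -0.2812, 0.1241]
tcp_rot: [-89.7, 1.4, -0.6]
ft_force: [0.3, 0.3, 0.5]
gripper_width: -0.0
```

>>> send_rows([
  [[0, 6, -4], 0, -1],
  [[0, 8, 0], 0, -1],
  [[0, 8, 0], 0, -1],
  [[0, 6, 0], 0, -1],
  [[0, 6, 0], 0, -1],
  [[0, 0, 0], 0, -1],
])

```text
clock: 14.58
position: [0.5294, -0.2865, 0.0891]
tcp_rot: [-89.9, 1.2, -0.7]
ft_force: [-0.3, 0.3, 1.7]
gripper_width: -0.0
```

>>> send_rows([
  [[0, 6, 0], 0, -1],
  [[0, 6, 0], 0, -1],
  [[0, 5, 0], 0, -1],
  [[0, 3, 0], 0, -1],
  [[0, 0, 0], 0, -1],
])

```text
clock: 15.2
position: [0.5296, -0.2875, 0.0695]
tcp_rot: [-90.0, 1.1, -0.7]
ft_force: [-0.8, -0.8, 7.3]
gripper_width: 0.0002
```

Run:
```python
from m import *
s=state(); print(np.round(s["position"]*1000,1),np.round(s["tcp_rot"],2),s["clock"],np.round(s["ft_force"],2),np.round(s["dq"],2))
g=cam("scene"); a=g["img"]
cv2.imwrite("pics/p1.png",np.hstack([cv2.resize(x,(400,400),interpolation=cv2.INTER_CUBIC) for x in(a[145:225,130:210],a[170:270,190:290])]))
```

```text
[ 529.6 -287.5   69.5] [-90.04   1.05  -0.67] 15.2 [-0.85 -0.81  7.31] [-0.05 -0.31 -0.03 -0.03  0.28  0.05]
```

View pics/p1.png

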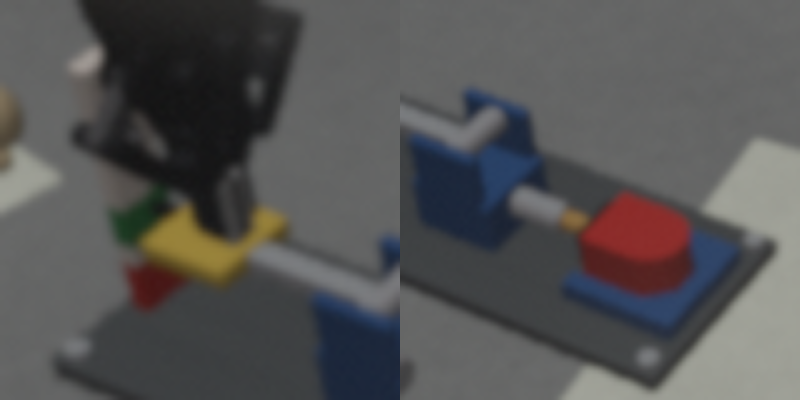

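The ram pad now touches the heel's flat face, and the lever is near level with the paddle at the upper green (about (140,215) in the left crop). I'll go a few mm further to mid-green.

>>> send_rows([
  [[0, 3, 0], 0, -1],
  [[0, 2.5, 0], 0, -1],
  [[0, 0, 0], 0, -1],
])

```text
clock: 15.62
position: [0.5296, -0.2874, 0.066]
tcp_rot: [-90.1, 1.0, -0.7]
ft_force: [-3.3, -0.3, 11.0]
gripper_width: 0.0
```

```bash
cat > c.py <<'E'
from m import *
s=state(); print(np.round(s["position"]*1000,1),np.round(s["tcp_rot"],2),s["clock"],np.round(s["ft_force"],2))
g=cam("scene"); a=g["img"]; P=cloud(g); H,S,V=cv2.split(cv2.cvtColor(a,cv2.COLOR_BGR2HSV))
m=(H>15)&(H<32)&(S>110)&(V>110); m[:,:140]=0; m[:,205:]=0; m[:150]=0; m[215:]=0
m=cv2.erode(m.astype(np.uint8),np.ones((3,3)))>0
q=P[m]; q=q[(abs(q[:,0]-.53)<.03)&(abs(q[:,1]+.295)<.035)]; A=np.c_[q[:,1],np.ones(len(q))]; d=-.1936-q[:,1]
print("paddle n",len(q),"angle est",np.round(np.percentile(.42-np.arctan2(q[:,2]-.070,d),[10,50,90]),3))
U,Sx,Vx=cv2.split(cv2.cvtColor(up(a),cv2.COLOR_BGR2HSV))
for c,ar,p in sub(g,((U<10)|(U>170))&(Sx>120)&(Vx>120),.050,30):
    if (abs(c-[253,228])<25).all(): print("heel",np.round(c,1),rect(p))
E
python3 c.py
```

```text
[ 529.6 -287.4   66. ] [-90.09   0.97  -0.66] 15.625 [-3.35 -0.35 10.96]
paddle n 79 angle est [0.459 0.476 0.491]
heel [249.1 227.1] (array([528. , -78.2]), array([42.6, 51.5]), 1.2)
```

>>> send_rows([
  [[0, 0.5, 0], 0, -1],
  [[0, 0, 0], 0, -1],
  [[0, 0, 0], 0, -1],
  [[0, 0, 0], 0, -1],
  [[0, 0, 0], 0, -1],
  [[0, 0, 0], 0, -1],
  [[0, 0, 0], 0, -1],
  [[0, 0, 0], 0, -1],
])

```text
clock: 16.68
position: [0.5296, -0.2875, 0.0702]
tcp_rot: [-90.3, 0.8, -0.6]
ft_force: [-1.3, -1.3, 7.3]
gripper_width: -0.0
```

```bash
python3 c.py
python3 - <<'E'
from h import *
a=cam("scene")["img"]; t=cam("top")["img"]
cv2.imwrite("pics/p2.png",np.hstack([cv2.resize(x,(400,400),interpolation=cv2.INTER_CUBIC) for x in(a[145:215,130:200],a[150:350,180:380])]))
E
```

```text
[ 529.6 -287.5   70.2] [-90.25   0.81  -0.65] 16.675 [-1.27 -1.28  7.25]
paddle n 80 angle est [0.411 0.43  0.445]
heel [249.2 227.2] (array([528.1, -78.2]), array([42.6, 51.6]), 0.8)
```

View pics/p2.png

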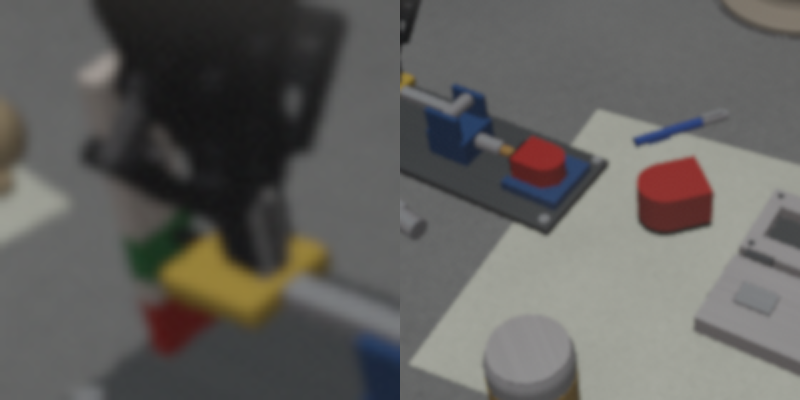

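The pointer is still in the green, but the lever crept up to about 0.43 rad: each zero row retargets the sagged pose. I'll press back to the middle and end on a row that holds the load.

>>> send_rows([
  [[0, 3, 0], 0, -1],
  [[0, 3, 0], 0, -1],
  [[0, 2, 0], 0, -1],
  [[0, 0.8, 0], 0, -1],
  [[0, 0.8, 0], 0, -1],
])

```text
clock: 17.45
position: [0.5296, -0.2874, 0.0642]
tcp_rot: [-90.3, 0.7, -0.6]
ft_force: [-3.6, -0.2, 11.7]
gripper_width: 0.0002
```

```bash
python3 c.py
python3 - <<'E'
from h import *
for i in range(12):
    g=cam("scene")
    if i%4==3: s=state(); print(s["clock"],np.round(s["position"]*1000,1),np.round(s["ft_force"],1))
E
python3 c.py
```

```text
[ 529.6 -287.4   64.2] [-90.34   0.67  -0.63] 17.45 [-3.64 -0.16 11.75]
paddle n 73 angle est [0.483 0.499 0.514]
heel [249.2 227.2] (array([528.1, -78.3]), array([42.6, 51.5]), 0.8)
17.7 [ 529.6 -287.4   64.2] [-2.8  0.3 11.9]
17.9 [ 529.7 -287.4   64.2] [-2.7  1.4 12.3]
18.1 [ 529.6 -287.4   64.2] [-2.6  0.5 11.2]
[ 529.6 -287.4   64.2] [-90.34   0.67  -0.63] 18.1 [-2.59  0.5  11.24]
paddle n 75 angle est [0.481 0.498 0.511]
heel [249.2 227.2] (array([528.1, -78.3]), array([42.6, 51.5]), 0.8)
```

The lever holds steady at about 0.48–0.50 rad with 11–12 N down, and there was no drift over 0.65 s. I'm handing it in.

```bash
python3 -c "
from bench import *
print(finish_job())"
```

```text
the job is handed in; nothing more can be done
None
```

I moved the red heel from the mould into the jig's nest with its flat face to the ram, then let it go. I then pressed the paddle with the shut fingers and handed the job in at about 18 s, still holding it.

**Heel:** after release it measured (528.5, −82.6) mm against the nest at (527.6, −83), with its top at about 49 mm (50 expected). Under the ram it slid about 2.5 mm against the round end of the nest, as it should.

**Lever:** it stood at about 0.48–0.50 rad, inside the green band (0.40–0.56), with 11–12 N down on the paddle and no drift over 0.65 s. Every reading was well short of the red at 0.64. The angle comes from depth readings of the paddle, because the gripper partly hid the pointer in the pictures.

**Disagreements:** my first hold crept up to about 0.43 rad, still in the green, so I pressed it back to the middle. The two cameras differed by about 2 mm on the heel's position, within the 3 mm play.

**Not checked:** the white heel was still in the mould after the lift, but I took no separate final picture of it or of the other things on the bench.

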